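# Feed the reed pan on by one turn of the hand wheel

### The arm

A 7-joint arm with a two-finger parallel gripper is mounted at the origin on the work surface. World frame = base frame: x ahead of the robot, y to its left, z up, the work surface at z = 0. Lengths are in m, angles in rad, forces in N, time in s.
With the tool pointing down it reaches from about 0.4 to 0.9 m from the base axis. Payload 5.5 kg.
Tool frame: the origin (TCP) lies on the centre line of the jaws, within the pads' length; the fingertips stand 19 mm ahead of it and the grasp point (between the pads) is the TCP; z points along the fingers, y is the direction in which the jaws open and shut (so a half turn about z gives the same grasp; the last joint's range is limited). The gripper opens to 85 mm and grips with 20 to 120 N. Pads are 22 mm wide; open, the fingers measure 114 mm over their backs; the gripper's body (76 mm by 85 mm) begins 54 mm behind the grasp point. The pads swing forward as they close: fully open they stand 13 mm farther back than shut.
Start: joints at [1.545, 0.501, -0.427, 1.55, 0.221, 1.138, -0.21], TCP at [0.185, -0.623, 0.25] pointing down, gripper open.
Joint ranges: [-2.88, 2.88], [-0.31, 2.03], [-1.54, 1.56], [0.2, 2.42], [-1.41, 4.55], [0.19, 2.02], [-2.57, 2.57]. Speed limits (rad/s): [2.57, 2.57, 3.14, 3.14, 3.14, 3.14, 3.14].

### API

Orientations are given as a rotation vector (axis times angle).
In Python, from rig import telemetry, get_image, get_calibration, job_done, recognise, silhouettes gives the robot as it stands.
- The arm moves only by the tool play_rows, never from a script. Its argument "targets" is text: rows parted by semicolons, each of 7 numbers parted by spaces: the shift along the tool's x, y, z in mm, then the turn, a rotation vector about the tool's x, y, z in units of 6 degrees (1.0 is 6 degrees), then the opening, from -1 (shut) to 1 (fully open), so that 0 is half open. In form: x y z ax ay az grip; .... A call has 1 to 20 rows; each row is the pose to reach, as a shift and turn from the pose measured when the call began, along the tool's axes at that moment; what a row does not reach only later rows make up. A row lasts 1/10 s, in which the tool goes at most 50 mm and 8.59 degrees, less where a joint would pass 70% of its speed; a pose out of reach is approached as far as the arm can. A call with a gripper value outside its range is refused whole. The fingers move at their own pace and stop on an object; "newtons" is the grip in N (left out, the last holds). Time passes only in rows, so rows that repeat a pose let the fingers close. It gives the time, the measured TCP pose, the force and the opening at its end, in the units of the state.
- telemetry.sense(): the state, without advancing time (a new reading comes with each control period).
- get_image(name): name is "scene" or "top" or "wrist"; returns (picture, depth): 384x512x3 uint8, red, green, blue; 384x512 float32, m along the optical axis (not along the pixel's ray), 0 where there is no reading.
- get_calibration(name): a dict with "camera_matrix" (3x3 intrinsics, pixels), "origin" and "rotation" of the camera in the world. Camera axes: x right, y down, z forward; pixel columns grow to the right and rows downward; lengths in m; the calibration is good to about 2 mm. A picture is of the moment at which its call begins: read the wrist's pose just before it. get_calibration takes no time and is no camera call; for the wrist camera it gives the pose at the moment of the call.
- job_done(): hands the job in, once; it reports no verdict.
Trained networks look in the newest picture that a camera, given by its name, has taken for a name from the list of things; names that differ only in an ending like _2 or _b are one class to them, and where a whole thing is asked for, a point or a joint stands for the part that bears it (a point fixed in the world has none). Each returns a list of dicts, best first, with "confidence" (0 to 1); they miss things now and then, are a little off and sometimes report something else, mostly with a low value. They report only what shows in the picture. A call takes as long as a camera call.
- recognise(camera, label): "pixel" ([row, column] in pixels, amid what is visible of it).
- silhouettes(camera, label): "mask" (384x512 bool, what is visible of it) and "pixel" ([row, column] in pixels, amid what is visible of it).
The state is a dict: "time": time; "joint_pos": joint angles; "joint_velocities": joint speeds; "effort": joint torques, N m; "eef_pos": TCP position; "tcp_rot": TCP orientation; "contact_force": force on the tool from outside, world axes, zero at the start; "moment": the same for the moment, N m; "opening": finger opening in m.
Only numpy, scipy, OpenCV 4.12 (cv2) and the standard library are available. Lean on these libraries where they do the work, as an engineer would, in place of code of your own. Each camera call takes 0.05 s, during which the arm holds its last target. There are 200 camera calls.

### The job

Feed the reed pan on by one step: with your fingertips against the upright red handle of the hand wheel, push the wheel round clockwise (seen from above) through exactly one full turn, until the handle stands again where it stands now. Push the handle gently without gripping it, keep your fingers off the reed pan and leave the loose things around the feed where they are.

Things in the scene. Friction and masses are not known exactly. Their poses are not given: they have to be found in the camera images.
- handwheel (a joint): angle of the hand wheel (rad) about its vertical axis; grows clockwise seen from above, one full turn is +6.283. It starts anywhere from -0.6 to 0.6 and does not stop by itself at one turn (end stops at -1.6 and 9.0). The wheel stays where it is left: friction about 0.12 N m, so some 2 to 4 N on the handle turns it
- handle: upright round red handle on the rim of the hand wheel at the end of a spoke, 18 mm in diameter, 47 mm tall, 55 mm from the wheel's axis. Origin: centre of its foot, 99 mm above the bench; its top is 146 mm above the bench, z up. It goes round with the wheel and also spins freely on its own upright pin, as crank handles do
- wheel_axis (a point): point on the vertical axis of the hand wheel, 100 mm above the bench, level with the top of the rim. The dark rim is a round bar 14 mm thick on a 55 mm radius (124 mm over all), its top 100 mm above the bench; three spokes; hub 32 mm in diameter, its brass cap 115 mm above the bench
- feed: bench feed fixed to the bench: dark steel plate 150 x 460 x 14 mm, green gearbox 100 x 100 mm and 74 mm high under the wheel, slide ways for the reed pan. Origin on the bench under the wheel's axis; the plate runs along its -y from y = +85 to -375 mm; z up. A brass sighting pointer 83 mm high stands at x 68, y -300 mm
- reed_pan: hexagonal mahogany reed pan 150 mm across flats with brass reed shoes, fixed on the aluminium carriage of the feed; its top is about 62 mm above the bench. Origin: centre of the carriage's underside, 30 mm above the bench, about 190 mm along the feed's -y from the wheel axis; one clockwise turn of the wheel moves it 16 mm farther away from the wheel
- loupe: round dark loupe with a glass top, 48 mm in diameter, 30 mm tall, loose on the bench; origin at the centre of its underside
- button: black ebony button, 18 mm in diameter, 15 mm tall, loose on the bench; origin at the centre of its underside
- reed_shoe: brass reed shoe 14 x 46 x 5 mm (long along its y), loose on the bench; origin at the centre of its underside
- jar: amber glass jar with a black cap, 48 mm in diameter, 75 mm tall, loose on the bench; origin at the centre of its underside

How it is judged:
By the outcome, as a careful person would: the job done as asked, in the order asked, and still so for the second after the job is handed in, with the robot touching nothing.
It also fails if it takes over 58 s, if anything falls off the work surface, if the arm or the gripper's body presses on something with over 40 N, if the wrist force passes 120 N, or if a joint passes its speed limit or range.

## Working session

There is one attempt and no reset: what is moved stays moved. The work goes in short steps, Python scripts to look and compute and a tool call to move; the robot and the scene stay as the last step left them, time stands still between calls to the robot, and variables do not carry over. Pictures are saved under pics/ and viewed, about 8 in all and at most 12, crops included, and the job is handed in when it is done.

Besides the shell and the picture viewer there is one more tool, called after "Call:" in YAML: its name, and indented under it one key for each argument. play_rows: Moves the arm, as the interface text tells. Its arguments: {"type":"object","properties":{"targets":{"type":"string"},"newtons":{"type":"number"}},"required":["targets"]}

```bash
mkdir -p pics; ls
python3 - <<'E'
from rig import *
import cv2, numpy as np
s=telemetry.sense(); print(s)
for c in ("scene","top"):
    im,d=get_image(c); cv2.imwrite(f"pics/{c}0.png",im[:,:,::-1]); K=get_calibration(c); print(c,K)
    for l in ("handle","feed","wheel_axis","handwheel","reed_pan","loupe","button","reed_shoe","jar"):
        try:
            for r in recognise(c,l)[:2]:
                u,v=r["pixel"]; z=d[int(u),int(v)]
                p=np.array(K["rotation"])@(np.linalg.inv(K["camera_matrix"])@[v,u,1]*z)+K["origin"]
                print(l,round(r["confidence"],2),np.round(r["pixel"]),p.round(3))
        except Exception as e: print(l,e)
E
```

```text
pics
{'time': 0.0, 'joint_pos': array([ 1.54520034,  0.50183366, -0.42677299,  1.55149298,  0.22079115,
        1.13831559, -0.21028692]), 'joint_velocities': array([-0.00097067,  0.0022981 , -0.0006513 ,  0.00182548, -0.00076756,
       -0.00250754,  0.00122296]), 'effort': array([-6.10990155e-04, -5.69508934e+01, -5.81573680e+00, -2.80943120e+01,
        1.07612243e-02,  1.20426505e-02, -1.13128749e-05]), 'eef_pos': array([ 0.18487146, -0.62244103,  0.24924873]), 'tcp_rot': array([-3.10692351e+00, -4.51867954e-01,  3.67186293e-04]), 'contact_force': array([ 0.25833135, -0.26000437, -0.0883175 ]), 'moment': array([-0.07024221,  0.02356354,  0.0235791 ]), 'opening': 0.08540944744823682}
scene {'camera_matrix': array([[406.46647749,   0.        , 258.50909263],
       [  0.        , 406.46647749, 194.69256696],
       [  0.        ,   0.        ,   1.        ]]), 'origin': array([1.09617976, 0.00458473, 0.57701243]), 'rotation': array([-1.8462901 , -1.55279138,  0.67663766])}
handle 0.56 [148. 256.] [1.752 0.661 1.233]
feed 0.57 [219. 177.] [1.786 0.694 1.266]
wheel_axis 0.68 [221. 17
[... 526 characters left out ...]
63692917, 187.60702399],
       [  0.        ,   0.        ,   1.        ]]), 'origin': array([0.4860209 , 0.10344893, 0.77880953]), 'rotation': array([-2.1719789 ,  2.11617083, -0.1852937 ])}
handle 0.53 [248. 246.] [0.624 0.241 0.917]
feed 0.86 [227. 322.] [ 0.234 -0.148  0.527]
wheel_axis 0.82 [226. 324.] [ 0.222 -0.161  0.514]
wheel_axis 0.62 [218. 252.] [0.49  0.107 0.782]
handwheel 0.6 [220. 251.] [0.503 0.12  0.795]
reed_pan 0.88 [225. 350.] [ 0.108 -0.274  0.401]
loupe 0.58 [246. 188.] [0.889 0.506 1.182]
button 0.62 [226. 348.] [ 0.123 -0.26   0.416]
button 0.48 [280. 258.] [0.728 0.346 1.021]
reed_shoe 0.49 [162. 295.] [ 0.037 -0.345  0.33 ]
jar 0.69 [192. 182.] [0.676 0.293 0.968]
```

```bash
cat > h.py <<'E'
from rig import *
import cv2, numpy as np
from scipy.spatial.transform import Rotation as R
def cloud(d,K):
    v,u=np.mgrid[0:384,0:512]; M=K["camera_matrix"]
    P=np.stack([(u-M[0,2])/M[0,0]*d,(v-M[1,2])/M[1,1]*d,d],-1)
    return P@R.from_rotvec(K["rotation"]).as_matrix().T+K["origin"]
def proj(p,K):
    c=R.from_rotvec(K["rotation"]).as_matrix().T@(np.array(p)-K["origin"]); q=K["camera_matrix"]@c; return q[:2]/q[2]
def red(im):
    h=cv2.cvtColor(im,cv2.COLOR_RGB2HSV); return ((h[...,0]<7)|(h[...,0]>173))&(h[...,1]>150)&(h[...,2]>60)
E
python3 - <<'E'
from h import *
for c in ("scene","top"):
    im,d=get_image(c); K=get_calibration(c); P=cloud(d,K)
    np.savez(f"{c}.npz",im=im,d=d)
    for l in ("handle","handwheel","reed_pan","feed","loupe","button","reed_shoe","jar"):
        for r in silhouettes(c,l)[:2]:
            m=r["mask"]&(d>0); q=P[m]
            if len(q): print(c,l,round(r["confidence"],2),np.round(r["pixel"]),m.sum(),np.median(q,0).round(3),q.min(0).round(3),q.max(0).round(3))
    m=red(im)&(d>0); q=P[m]; print("red",m.sum(),np.median(q,0).round(3),np.percentile(q,[2,98],axis=0).round(3))
a=cv2.imread("pics/scene0.png"); b=cv2.imread("pics/top0.png")
cv2.imwrite("pics/s1.png",cv2.resize(a,(800,600))); cv2.imwrite("pics/t1.png",cv2.resize(b,(800,600)))
E
```

```text
scene handle 0.57 [150. 256.] 215 [0.485 0.111 0.128] [ 0.301  0.104 -0.   ] [0.489 0.155 0.148]
scene handwheel 0.91 [182. 256.] 1882 [0.539 0.104 0.1  ] [ 0.255  0.038 -0.002] [0.594 0.175 0.148]
scene reed_pan 0.81 [213. 150.] 4871 [ 0.551 -0.091  0.061] [ 0.407 -0.191  0.   ] [ 0.612 -0.005  0.084]
scene feed 0.9 [222. 176.] 17679 [ 0.572 -0.049  0.037] [ 0.26  -0.29  -0.003] [0.614 0.192 0.148]
scene loupe 0.86 [187. 310.] 466 [0.499 0.225 0.029] [ 0.469  0.204 -0.   ] [0.512 0.259 0.034]
scene reed_shoe 0.76 [282. 211.] 195 [0.672 0.005 0.006] [ 0.657 -0.016  0.002] [0.686 0.028 0.009]
scene jar 0.57 [214. 333.] 1063 [0.611 0.234 0.05 ] [ 0.494  0.215 -0.001] [0.622 0.291 0.079]
red 1211 [ 0.539 -0.086  0.061] [[ 0.466 -0.165  0.059]
 [ 0.606  0.114  0.145]]
top handle 0.5 [249. 245.] 62 [0.479 0.115 0.144] [0.473 0.108 0.141] [0.484 0.122 0.147]
top handwheel 0.7 [222. 253.] 1750 [0.531 0.104 0.098] [0.472 0.042 0.01 ] [0.592 0.171 0.147]
top reed_pan 0.64 [226. 345.] 5265 [ 0.533 -0.086  0.059] [ 0.46  -0.174  0.015] [ 0.609 -0.004  0.064]
top feed 0.67 [226. 326.] 16401 [ 0.53  -0.039  0.057] [ 0.455 -0.286 -0.005] [0.613 0.187 0.147]
top feed 0.58 [246. 189.] 444 [0.488 0.229 0.029] [0.466 0.208 0.005] [0.509 0.252 0.034]
top button 0.62 [279. 256.] 56 [0.427 0.093 0.013] [ 0.419  0.086 -0.001] [0.434 0.1   0.017]
top reed_shoe 0.5 [161. 295.] 138 [0.669 0.01  0.004] [ 0.656 -0.012 -0.002] [0.683 0.031 0.008]
top jar 0.85 [188. 184.] 580 [0.592 0.237 0.073] [ 0.572  0.218 -0.003] [0.62  0.263 0.077]
red 2609 [ 0.532 -0.083  0.059] [[ 0.464 -0.162  0.056]
 [ 0.605  0.112  0.143]]
```

View pics/s1.png

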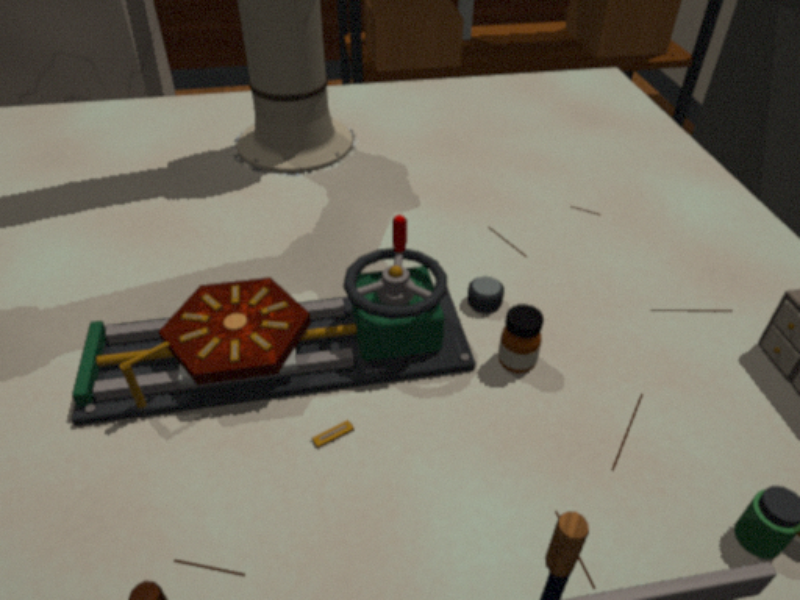

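View pics/t1.png

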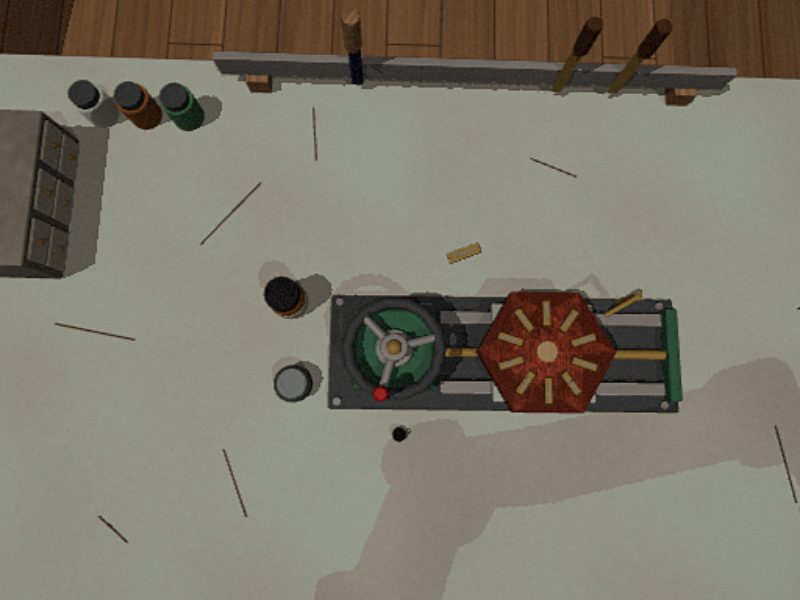

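The scene picture shows the wheel at about (395,280) with the red handle up at (400,235), and the reed pan to its left. The top picture shows the hub at (393,347), the handle top at (380,393), and the button, loupe and jar all lower than the handle top. Next I'll fit the wheel's centre and work out the pushing path.

```bash
cat >> h.py <<'E'
def handle_top(tag=None):
    im,d=get_image("top"); K=get_calibration("top"); P=cloud(d,K)
    m=red(im)&(d>0)&(P[...,2]>0.125)&(np.hypot(P[...,0]-.532,P[...,1]-.105)<.08)
    # weighted by ray cut with z=.146 plane using top pixels only
    t=m&(P[...,2]>0.138); q=P[t]
    if tag: cv2.imwrite(f"pics/{tag}.png",cv2.resize(im[130:320,130:390,::-1],None,fx=3,fy=3,interpolation=cv2.INTER_CUBIC))
    return im,d,K,P,m,q
def tool_rows(pts):  # world points -> shifts in current tool axes, mm
    s=telemetry.sense(); return (np.array(pts)-s["eef_pos"])@R.from_rotvec(s["tcp_rot"]).as_matrix()*1000
E
python3 - <<'E'
from h import *
from scipy.optimize import least_squares
im,d,K,P,m,q=handle_top()
print("handle",m.sum(),len(q),q.mean(0).round(4),np.argwhere(m).mean(0))
for c in ("top","scene"):
    if c=="scene": im,d=get_image(c);K=get_calibration(c);P=cloud(d,K)
    w=P[(d>0)&(abs(P[...,2]-.097)<.006)&(abs(np.hypot(P[...,0]-.532,P[...,1]-.105)-.055)<.012)]
    f=least_squares(lambda p:np.hypot(w[:,0]-p[0],w[:,1]-p[1])-p[2],[.532,.105,.055],loss="soft_l1",f_scale=.003); print(c,len(w),f.x.round(4))
    h=P[(d>0)&(P[...,2]>.118)&(P[...,2]<.142)&(np.hypot(P[...,0]-.532,P[...,1]-.105)<.075)]; print("upright pts",h.mean(0).round(4))
s=telemetry.sense();print(tool_rows([[.4,-.25,.25],[.48,.02,.25]]).round(0))
E
```

```text
handle 72 72 [0.4779 0.1156 0.1442] [251.86111111 242.70833333]
top 1365 [0.5316 0.1019 0.0538]
upright pts [0.477  0.1158 0.14  ]
scene 1113 [0.5363 0.0989 0.054 ]
upright pts [0.485  0.1114 0.1301]
[[ 312. -296.    0.]
 [ 466. -532.    0.]]
```

Call:
play_rows:
  targets: "33 -29 0 0 0 0 -1; 66 -58 0 0 0 0 -1; 99 -87 0 0 0 0 -1; 132 -116 0 0 0 0 -1; 165 -145 0 0 0 0 -1; 198 -174 0 0 0 0 -1; 231 -203 0 0 0 0 -1; 264 -232 0 0 0 0 -1; 297 -261 0 0 0 0 -1; 331 -289 0 0 0 0 -1; 352 -330 0 0 0 0 -1; 373 -371 0 0 0 0 -1; 394 -412 0 0 0 0 -1; 415 -453 0 0 0 0 -1; 436 -494 0 0 0 0 -1; 457 -536 0 0 0 0 -1; 478 -578 0 0 0 0 -1; 478 -578 0 0 0 0 -1; 478 -578 0 0 0 0 -1; 478 -578 0 0 0 0 -1"
  newtons: 20

```text
time: 4.0
eef_pos: [0.4786, 0.0659, 0.2501]
tcp_rot: [3.108, 0.45, -0.001]
contact_force: [-0.7, -0.1, 0.4]
opening: -0.0002
```

Run:
```python
from h import *
s=telemetry.sense(); print(s["joint_pos"].round(2),s["time"])
im,d=get_image("wrist"); K=get_calibration("wrist"); P=cloud(d,K)
h=P[red(im)&(d>0)&(P[...,2]>.12)&(np.hypot(P[...,0]-.533,P[...,1]-.1)<.085)]
print("wrist handle",len(h),h.mean(0).round(4), h[h[:,2]>.141].mean(0).round(4))
w=P[(d>0)&(abs(P[...,2]-.097)<.006)&(abs(np.hypot(P[...,0]-.533,P[...,1]-.101)-.055)<.014)]
c=P[(d>0)&(abs(P[...,2]-.113)<.005)&(np.hypot(P[...,0]-.533,P[...,1]-.101)<.025)]
print("rim",len(w),cv2.minEnclosingCircle((w[:,:2]*1000).astype(np.float32)),"cap",len(c),c.mean(0).round(4))
sc,ds=get_image("scene"); Q=cloud(ds,get_calibration("scene"))
f=Q[(ds>0)&(np.hypot(Q[...,0]-s["eef_pos"][0],Q[...,1]-s["eef_pos"][1])<.05)&(Q[...,2]>.2)&(Q[...,2]<.32)]
f=np.c_[(f-s["eef_pos"])@R.from_rotvec(s["tcp_rot"]).as_matrix()]*1000
for z in range(-40,25,8):
    g=f[abs(f[:,2]-z)<4]
    if len(g): print(z,len(g),g.min(0).round()[:2],g.max(0).round()[:2])
cv2.imwrite("pics/w2.png",np.hstack([cv2.resize(im,(400,300)),cv2.resize(sc[60:260,130:400],(400,300))])[...,::-1])
```

```text
[ 0.55  0.26 -0.85  1.95  0.23  1.03 -1.69] 4.0
wrist handle 398 [0.483  0.1113 0.1404] [0.4812 0.1118 0.1441]
rim 5581 ((533.16064453125, 97.92510986328125), 61.53512954711914) cap 278 [0.5333 0.098  0.1114]
-40 239 [-14. -40.] [13. 41.]
-32 204 [-13. -35.] [13. 36.]
-24 85 [ -0. -26.] [13. 27.]
-16 86 [ -7. -13.] [11. 15.]
-8 83 [-10. -13.] [11. 15.]
0 81 [ -8. -13.] [12. 15.]
8 69 [ -8. -12.] [11. 14.]
16 21 [-3. -5.] [12.  8.]
```

View pics/w2.png

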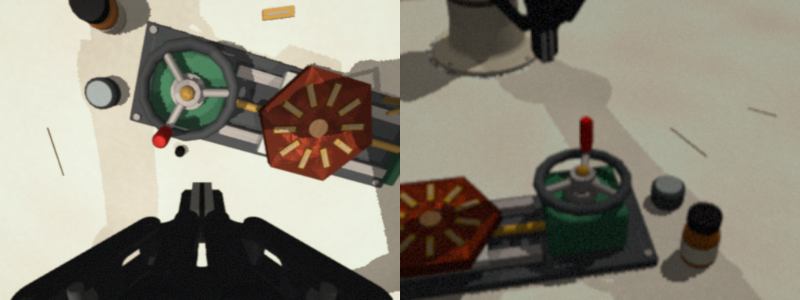

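The left half (wrist view) shows the red handle at (162,136), the hub at (187,92) and the shut fingertips at (203,195). The right half (scene view) shows the gripper clear of everything. The shut fingers measure about 22 x 28 mm. Next come the waypoints.

```bash
cat >> h.py <<'E'
C=np.array([.5335,.099]); PHI0=np.radians(166.); Z=.133
def pusher(turn,gap=0.,yaw=None):
    s=telemetry.sense(); Rm=R.from_rotvec(s["tcp_rot"]).as_matrix()[:2,:2]
    a=PHI0-turn; h=C+.055*np.array([np.cos(a),np.sin(a)]); t=np.array([np.sin(a),-np.cos(a)])
    u=np.abs(Rm.T@t)
    L=np.linspace(.01,.04,3001)[:,None]; dd=np.linalg.norm(np.maximum(L*u-[.011,.014],0),axis=1)
    return np.r_[h-t*(L[np.argmax(dd>=.009),0]+gap),Z]
def show(turns,gap=0.):
    print("; ".join("%d %d %d"%tuple(r) for r in np.rint(tool_rows([pusher(np.radians(t),gap) for t in turns]))))
E
python3 - <<'E'
from h import *
show([0],.013); show(np.arange(0,91,5))
E
```

```text
-5 -11 117
1 -22 117; 2 -27 117; 3 -32 117; 5 -38 117; 7 -43 117; 11 -48 117; 15 -53 117; 19 -58 117; 24 -62 117; 28 -65 117; 33 -68 117; 38 -70 117; 43 -72 117; 47 -74 117; 52 -75 117; 57 -75 117; 61 -76 117; 66 -76 117; 70 -76 117
```

Call:
play_rows:
  targets: "-5 -8 20 0 0 0 -1; -5 -8 40 0 0 0 -1; -5 -8 60 0 0 0 -1; -5 -8 80 0 0 0 -1; -5 -8 95 0 0 0 -1; -5 -8 108 0 0 0 -1; -5 -9 117 0 0 0 -1; -5 -9 117 0 0 0 -1; -4 -13 117 0 0 0 -1; -2 -17 117 0 0 0 -1; 1 -22 117 0 0 0 -1; 2 -27 117 0 0 0 -1; 3 -32 117 0 0 0 -1; 5 -38 117 0 0 0 -1; 7 -43 117 0 0 0 -1; 7 -43 117 0 0 0 -1"

```text
time: 5.7
eef_pos: [0.4731, 0.1096, 0.1331]
tcp_rot: [3.109, 0.45, -0.0]
contact_force: [0.8, -0.3, -0.8]
opening: 0.0002
```

```bash
cat >> h.py <<'E'
def est(Cc=C):
    for c in ("top","scene"):
        im,d=get_image(c); P=cloud(d,get_calibration(c))
        r=np.hypot(P[...,0]-Cc[0],P[...,1]-Cc[1])
        h=P[red(im)&(d>0)&(P[...,2]>.118)&(r<.075)&(r>.035)]
        if len(h): m=h.mean(0); print(c,len(h),m.round(4),"turn",(166-np.degrees(np.arctan2(m[1]-Cc[1],m[0]-Cc[0])))%360)
E
python3 - <<'E'
from h import *
est(); s=telemetry.sense(); print(s["time"],s["eef_pos"],s["contact_force"])
show(np.arange(20,116,5))
E
```

```text
scene 115 [0.4904 0.1252 0.1353] turn 17.327911637367777
5.8 [0.47360019 0.1092445  0.13319517] [ 1.02656171 -0.01491389  0.12670684]
0 1 0; 3 -5 0; 7 -10 0; 12 -14 0; 16 -18 0; 21 -21 0; 25 -24 0; 30 -26 0; 35 -28 0; 40 -30 0; 45 -31 0; 49 -32 0; 54 -32 0; 58 -32 0; 62 -32 0; 66 -32 0; 71 -32 0; 75 -31 0; 80 -29 0; 85 -26 0
```

Call:
play_rows:
  targets: "3 -5 0 0 0 0 -1; 7 -10 0 0 0 0 -1; 12 -14 0 0 0 0 -1; 16 -18 0 0 0 0 -1; 21 -21 0 0 0 0 -1; 25 -24 0 0 0 0 -1; 30 -26 0 0 0 0 -1; 35 -28 0 0 0 0 -1; 40 -30 0 0 0 0 -1; 45 -31 0 0 0 0 -1; 49 -32 0 0 0 0 -1; 54 -32 0 0 0 0 -1; 58 -32 0 0 0 0 -1; 62 -32 0 0 0 0 -1; 66 -32 0 0 0 0 -1; 71 -32 0 0 0 0 -1; 75 -31 0 0 0 0 -1; 80 -29 0 0 0 0 -1; 85 -26 0 0 0 0 -1"

```text
time: 7.7
eef_pos: [0.5481, 0.1586, 0.1333]
tcp_rot: [-3.109, -0.449, -0.001]
contact_force: [-2.7, 2.3, -0.4]
opening: 0.0004
```

Run:
```python
from h import *
est(); s=telemetry.sense(); print(s["time"],s["eef_pos"],s["contact_force"])
show(np.arange(115,211,5))
```

```text
scene 139 [0.5722 0.1405 0.1355] turn 119.00252127395464
7.8 [0.5492758  0.15812659 0.13340941] [-0.98294406 -0.61133566 -0.77808014]
-2 -1 0; 3 2 0; 8 6 0; 12 11 0; 15 15 0; 19 20 0; 21 25 0; 23 30 0; 25 34 0; 27 39 0; 28 44 0; 28 48 0; 29 53 0; 29 57 0; 29 62 0; 27 68 0; 26 73 0; 23 78 0; 19 84 0; 15 89 0
```

Call:
play_rows:
  targets: "3 2 0 0 0 0 -1; 8 6 0 0 0 0 -1; 12 11 0 0 0 0 -1; 15 15 0 0 0 0 -1; 19 20 0 0 0 0 -1; 21 25 0 0 0 0 -1; 23 30 0 0 0 0 -1; 25 34 0 0 0 0 -1; 27 39 0 0 0 0 -1; 28 44 0 0 0 0 -1; 28 48 0 0 0 0 -1; 29 53 0 0 0 0 -1; 29 57 0 0 0 0 -1; 29 62 0 0 0 0 -1; 27 68 0 0 0 0 -1; 26 73 0 0 0 0 -1; 23 78 0 0 0 0 -1; 19 84 0 0 0 0 -1; 15 89 0 0 0 0 -1"

```text
time: 9.7
eef_pos: [0.5888, 0.0763, 0.1336]
tcp_rot: [-3.109, -0.447, -0.005]
contact_force: [1.9, 1.8, 0.9]
opening: -0.0
```

Run:
```python
from h import *
est(); s=telemetry.sense(); print(s["time"],s["eef_pos"],s["contact_force"])
show(np.arange(210,306,5))
```

```text
scene 31 [0.5775 0.0553 0.1256] turn 210.77066126589227
9.8 [0.58842924 0.07471321 0.13332168] [ 1.52508319  0.69341531 -0.04259766]
1 -2 0; -3 2 0; -7 6 0; -12 9 0; -17 12 0; -21 14 0; -26 16 0; -31 18 0; -36 19 0; -40 20 0; -45 20 0; -49 20 0; -54 20 0; -58 20 0; -62 20 0; -66 19 0; -71 17 0; -76 15 0; -81 11 0; -85 7 0
```

Call:
play_rows:
  targets: "-3 2 0 0 0 0 -1; -7 6 0 0 0 0 -1; -12 9 0 0 0 0 -1; -17 12 0 0 0 0 -1; -21 14 0 0 0 0 -1; -26 16 0 0 0 0 -1; -31 18 0 0 0 0 -1; -36 19 0 0 0 0 -1; -40 20 0 0 0 0 -1; -45 20 0 0 0 0 -1; -49 20 0 0 0 0 -1; -54 20 0 0 0 0 -1; -58 20 0 0 0 0 -1; -62 20 0 0 0 0 -1; -66 19 0 0 0 0 -1; -71 17 0 0 0 0 -1; -76 15 0 0 0 0 -1; -81 11 0 0 0 0 -1; -85 7 0 0 0 0 -1"

```text
time: 11.7
eef_pos: [0.5079, 0.0438, 0.1332]
tcp_rot: [3.108, 0.444, 0.001]
contact_force: [2.7, -1.8, 2.0]
opening: -0.0002
```

Run:
```python
from h import *
est(); s=telemetry.sense(); print(s["time"],s["eef_pos"],s["contact_force"])
show(np.arange(305,356,5)); show([350],.02)
```

```text
scene 58 [0.4982 0.0649 0.1333] turn 302.0253105701087
11.8 [0.50709569 0.04444349 0.1329914 ] [ 0.26186028 -1.09882288  0.20715327]
1 1 0; -3 -3 0; -7 -8 0; -10 -13 0; -12 -17 0; -14 -22 0; -16 -27 0; -18 -32 0; -19 -36 0; -19 -41 0; -20 -45 0
-26 -22 0
```

Call:
play_rows:
  targets: "-3 -3 0 0 0 0 -1; -7 -8 0 0 0 0 -1; -10 -13 0 0 0 0 -1; -12 -17 0 0 0 0 -1; -14 -22 0 0 0 0 -1; -16 -27 0 0 0 0 -1; -18 -32 0 0 0 0 -1; -19 -36 0 0 0 0 -1; -19 -40 0 0 0 0 -1; -19 -40 0 0 0 0 -1; -22 -31 0 0 0 0 -1; -26 -22 0 0 0 0 -1; -26 -22 0 0 0 0 -1; -26 -22 -20 0 0 0 -1; -26 -22 -55 0 0 0 -1; -24 -25 -90 0 0 0 -1; -21 -29 -117 0 0 0 -1; -21 -29 -117 0 0 0 -1; -21 -29 -117 0 0 0 -1"

```text
time: 13.7
eef_pos: [0.4791, 0.0663, 0.2503]
tcp_rot: [3.108, 0.445, 0.001]
contact_force: [0.6, -0.7, 0.1]
opening: -0.0002
```

```bash
cat > chk.py <<'E'
from h import *
s=telemetry.sense(); print(s["time"],s["eef_pos"])
im,d=get_image("wrist"); P=cloud(d,get_calibration("wrist"))
h=P[red(im)&(d>0)&(P[...,2]>.12)&(np.hypot(P[...,0]-.533,P[...,1]-.1)<.085)]
for n,m,r in (("all",h.mean(0),(.483,.1113)),("top",h[h[:,2]>.141].mean(0),(.4812,.1118))):
    a=lambda q:np.degrees(np.arctan2(q[1]-.098,q[0]-.5333)); print("wrist",n,len(h),m.round(4),"turn",(a(r)-a(m)+180)%360-180)
est()
E
python3 chk.py; python3 -c "
from h import *
im,d,K,P,m,q=handle_top('t3'); print(m.sum(), q.mean(0) if len(q) else 0, 'ref .4779 .1156')
show([350],.015); show([352,355,358,360])"
```

```text
13.7 [0.47907413 0.06626263 0.25029452]
wrist all 394 [0.4802 0.1009 0.1397] turn -11.732271192389504
wrist top 394 [0.4783 0.1011 0.1434] turn -11.60333236054521
scene 91 [0.4828 0.1012 0.137 ] turn 348.50845040998746
0 0 ref .4779 .1156
-2 2 116
3 -14 116; 2 -17 116; 2 -19 116; 2 -21 116
```

View pics/t3.png

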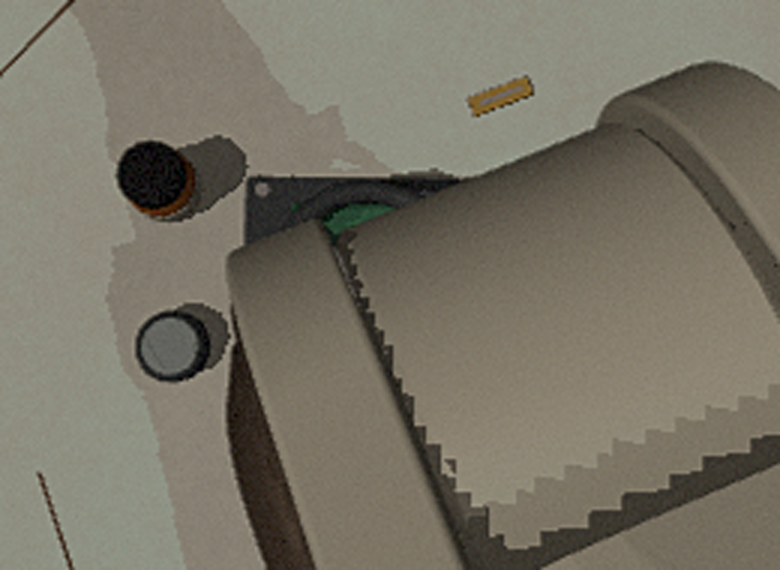

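The top view is blocked by the arm, though the loupe (172,345), jar (155,175) and reed shoe (500,95) are undisturbed. The wrist camera, at the same pose as before, and the scene camera agree on about 348.4°, so roughly 11.5° (11 mm) remains.

Call:
play_rows:
  targets: "-2 2 30 0 0 0 -1; -2 2 60 0 0 0 -1; -2 2 90 0 0 0 -1; -2 2 108 0 0 0 -1; -2 2 116 0 0 0 -1; -2 2 116 0 0 0 -1; 0 -4 116 0 0 0 -1; 2 -10 116 0 0 0 -1; 2 -14 116 0 0 0 -1; 2 -17 116 0 0 0 -1; 2 -19 116 0 0 0 -1; 2 -21 116 0 0 0 -1; 2 -21.5 116 0 0 0 -1; 2 -21.5 116 0 0 0 -1; 2 -14 116 0 0 0 -1; -2 -3 116 0 0 0 -1; -2 0 90 0 0 0 -1; -2 0 50 0 0 0 -1; 0 0 0 0 0 0 -1; 0 0 0 0 0 0 -1"

```text
time: 15.9
eef_pos: [0.4821, 0.0666, 0.2545]
tcp_rot: [3.108, 0.444, 0.012]
contact_force: [0.8, -0.6, -0.3]
opening: -0.0
```

```bash
python3 chk.py; python3 -c "
from h import *
print(tool_rows([[.42,-.25,.25]]).round())"
```

```text
15.9 [0.4820615  0.06661422 0.25453829]
wrist all 365 [0.4802 0.1083 0.1384] turn -3.880401042287417
wrist top 365 [0.4775 0.1086 0.1422] turn -4.04088483803028
scene 95 [0.4841 0.1089 0.1365] turn 357.3176398044166
[[-144.  286.   -1.]]
```

```bash
python3 chk.py; python3 -c "
from h import *
show([355],.015); show([355,358,360])"
```

```text
16.05 [0.47781324 0.06504878 0.24861351]
wrist all 406 [0.4815 0.1092 0.1396] turn -2.5814746908145594
wrist top 406 [0.4795 0.1098 0.1436] turn -2.5115334346335203
scene 95 [0.4838 0.1089 0.136 ] turn 357.2827711247951
-3 -3 114
4 -17 114; 4 -19 114; 4 -21 114
```

Call:
play_rows:
  targets: "-3 -3 30 0 0 0 -1; -3 -3 60 0 0 0 -1; -3 -3 90 0 0 0 -1; -3 -3 107 0 0 0 -1; -3 -3 114 0 0 0 -1; -3 -3 114 0 0 0 -1; 1 -10 114 0 0 0 -1; 4 -17 114 0 0 0 -1; 4 -20 114 0 0 0 -1; 4 -22 114 0 0 0 -1; 4 -22.5 114 0 0 0 -1; 4 -22.5 114 0 0 0 -1; 4 -22.5 114 0 0 0 -1; 4 -22.5 114 0 0 0 -1"

```text
time: 17.6
eef_pos: [0.4738, 0.088, 0.1334]
tcp_rot: [3.109, 0.445, -0.009]
contact_force: [-0.1, -0.5, 0.3]
opening: 0.0003
```

```bash
python3 -c "
from h import *
est(); s=telemetry.sense(); print(s['eef_pos'],s['contact_force']); print(tool_rows([pusher(np.radians(360))]).round(1))"
```

```text
scene 101 [0.4846 0.1092 0.1345] turn 357.79079820079005
[0.47378498 0.08801905 0.13335593] [-0.46847868 -1.51857012 -0.09978577]
[[-0.4  1.2  0.4]]
```

Call:
play_rows:
  targets: "0 -1 0 0 0 0 -1; 0 -2 0 0 0 0 -1; 0 -2 0 0 0 0 -1; 0 -2 0 0 0 0 -1; -3 8 0 0 0 0 -1; -6 16 0 0 0 0 -1; -6 18 -20 0 0 0 -1; -6 18 -60 0 0 0 -1; -10 30 -100 0 0 0 -1; -30 70 -117 0 0 0 -1; -50 110 -117 0 0 0 -1; -70 150 -117 0 0 0 -1; -90 190 -117 0 0 0 -1; -110 230 -117 0 0 0 -1; -130 270 -117 0 0 0 -1; -148 308 -117 0 0 0 -1; -148 308 -117 0 0 0 -1; -148 308 -117 0 0 0 -1"

```text
time: 19.5
eef_pos: [0.4179, -0.2503, 0.2509]
tcp_rot: [-3.111, -0.439, 0.009]
contact_force: [0.9, 0.9, -0.4]
opening: -0.0003
```

Run:
```python
from h import *
K=get_calibration("top"); o=np.load("top.npz"); cur=get_image("top")
K2=get_calibration("scene"); o2=np.load("scene.npz"); cur2=get_image("scene")
for n,im,d,K in (("top ref",o["im"],o["d"],K),("top now",*cur,K),("sc ref",o2["im"],o2["d"],K2),("sc now",*cur2,K2)):
    P=cloud(d,K); r=np.hypot(P[...,0]-.5325,P[...,1]-.1)
    m=red(im)&(d>0)&(P[...,2]>.118)&(r<.075)&(r>.035); h=P[m].mean(0)
    print(n,m.sum(),np.argwhere(m).mean(0).round(2),h.round(4),np.degrees(np.arctan2(h[1]-.1,h[0]-.5325)).round(2))
df=cv2.absdiff(o["im"],cur[0]).max(-1)
cv2.imwrite("pics/t4.png",np.hstack([cv2.resize(x[150:320,150:400],(400,272)) for x in (o["im"],cur[0])])[...,::-1])
print(telemetry.sense()["eef_pos"])
```

```text
top ref 72 [251.94 242.74] [0.4777 0.1156 0.144 ] 164.1
top now 73 [251.85 243.11] [0.4779 0.115  0.1441] 164.67
sc ref 61 [143.72 255.69] [0.484  0.1123 0.1394] 165.73
sc now 64 [143.47 255.14] [0.4839 0.1113 0.14  ] 166.89
[ 0.41872845 -0.24808605  0.25108903]
```

View pics/t4.png

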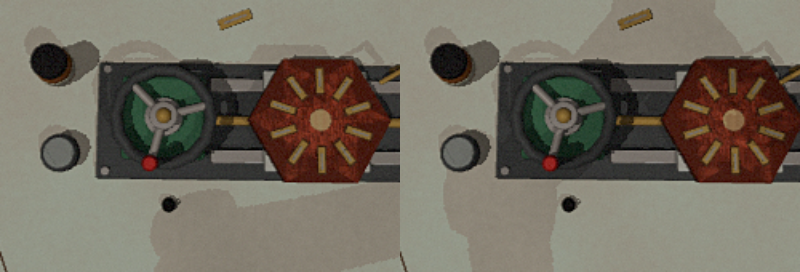

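The left half is before and the right half is now. The handle stands at (150,163) in both, the pan has moved away from the wheel by about 13 px (roughly 16 mm), and the loose things haven't moved. Handing in.

```bash
python3 -c "
from rig import *
print(job_done())"
```

```text
the job is handed in; nothing more can be done
None
```

I turned the wheel clockwise through one full turn with shut fingertips pushing against the handle, then pulled clear and handed the job in at about 19.6 s of the 58 s.

- **Handle position:** it stands where it started, about 0.6° short by the top camera and about 1.2° short by the scene camera. I took that as close enough and did not nudge it again.
- **Corrections on the way:** the first stop, at about 348°, was deliberately short. The first final push left it about 3° short, so I added two small pushes.
- **Reed pan:** it moved about 16 mm away from the wheel, judged by eye from the top picture.
- **Loose things:** the loupe, jar, button and reed shoe look undisturbed in the before and after top pictures.
- **Force:** wrist force was at most about 4 N at every reading; I only read it at the end of each move.
- **Failed check:** the top camera could not see the handle while the arm was over the wheel, so I used the wrist and scene cameras until the arm was clear.

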